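Hold a pressure on the gauge calibration bench

ROBOT

A 7-joint arm with a two-finger parallel gripper is mounted at the origin on the work surface. World frame = base frame: x ahead of the robot, y to its left, z up, the work surface at z = 0. Lengths are in m, angles in rad, forces in N, time in s.
With the tool pointing down it reaches from about 0.425 to 0.975 m from the base axis. Payload 16.7 kg.
Tool frame: the origin (TCP) lies midway between the tips of the shut fingers; the grasp point (between the pads) lies 19 mm behind it (robot.hold_point_z is the distance from the TCP to the grasp point, in m); z points along the fingers, y is the line along which they close (so a half turn about z gives the same grasp; the last joint's range is limited). The gripper opens to 85 mm and grips with 20 to 120 N. Pads are 22 mm wide; open, the fingers measure 114 mm over their backs; the gripper's body (76 mm by 85 mm) begins 54 mm behind the grasp point. The pads swing forward as they close: fully open they stand 13 mm farther back than shut.
Start: joints at [-1.381, 0.426, 0.074, 1.606, -0.034, 1.111, -0.067], TCP at [0.224, 0.637, 0.231] pointing down, gripper open.
Joint ranges: [-2.85, 2.85], [-0.5, 2.14], [-1.23, 1.37], [0.21, 2.46], [-1.02, 4.16], [0.16, 2.05], [-2.73, 2.73]. Speed limits (rad/s): [1.89, 1.89, 2.39, 2.39, 3.01, 3.01, 3.01].

INTERFACE

Orientations are given as a rotation vector (axis times angle).
In Python, from plant import robot gives the robot as it stands. Calls block until the motion is done:
- robot.move_to(position, orientation): joint-space move of the TCP to a pose.
- robot.movel(position, attitude=None, speed=0.15, f_stop=None): straight line of the TCP; attitude=None keeps the orientation; speed is the mean speed in m/s. With f_stop (N) it stops when the force on the tool has changed by that much, and returns True; else False.
- robot.set_joints(angles): joint-space move.
- robot.command_gripper(opening, force=None): opening from 0.0 (shut) to 1.0 (fully open); force is the grip in N (None keeps the last); returns when the fingers have stopped.
- robot.hold(seconds).
- robot.inverse_kinematics(position, orientation): joint angles nearest the present ones, or None.
- robot.sense(): the state.
- robot.camera(name): name is "side" or "top"; returns a dict with "img" (420x560x3 uint8, red, green, blue), "vfov" (degrees; the focal length in pixels is half the picture's height over the tangent of half this angle, whatever the lens; pixels are square), "cx", "cy" (the principal point, pixels), "D" ([k1, k2, p1, p2, k3] as OpenCV has them; the pictures are not rectified), "origin" and "rotation" of the camera in the world. Camera axes: x right, y down, z forward; pixel columns grow to the right and rows downward; lengths in m; the calibration is good to about 2 mm. A picture is of the moment at which its call begins. There is no depth.
A pose or a line that the arm cannot do raises robot.PlanningError and nothing moves.
- robot.finish_job(): hands the job in; it is judged then, once.
Trained networks look in a picture, given as the dict that the camera call returned (one of the last four; its "shot" number tells which), for a name from the list of things; names that differ only in an ending like _2 or _b are one class to them, and where a whole thing is asked for, a point or a joint stands for the part that bears it (a point fixed in the world has none). Each returns a list of dicts, best first, with "score" (0 to 1); they miss things now and then, are a little off and sometimes report something else, mostly with a low value. They report only what shows in the picture. A call takes as long as a camera call.
- robot.find_in(picture, name): "position" ([x, y, z] in m, in world coordinates, good to about 4 mm: the middle of the surface that is visible of it).
- robot.silhouettes(picture, name): "mask" (420x560 bool, what is visible of it).
- robot.tip_of(picture, name): "position" ([x, y, z] in m, in world coordinates, good to about 4 mm: a listed point, or the origin of a listed thing).
The state is a dict: "clock": time; "q": joint angles; "qvel": joint speeds; "tau": joint torques, N m; "position": TCP position; "orientation": TCP orientation; "wrist_force": force on the tool from outside, world axes, zero at the start; "moment": the same for the moment, N m; "width": opening from 0.0 (shut) to 1.0 (fully open); "grip_force": force on a finger pad.
Only numpy, scipy, OpenCV 4.12 (cv2) and the standard library are available. Lean on these libraries where they do the work, as an engineer would, in place of code of your own. Each camera call takes 0.05 s, during which the arm holds its last target. There are 200 camera calls.

TASK

Raise the test line to its set pressure and lock it in: pushing with a fingertip, turn the four-armed capstan clockwise by its arms until the gauge needle points at the marker on the gauge's rim, without running past it. Then push the lever of the isolating valve (a tube at both ends) across its tubes, fully shut, and only after that push the lever of the vent valve (ribbed silencer on its far end) in line with its tube, fully open. Push gently, grip nothing, and leave the needle on the marker and the loose things where they lie.

Things in the scene. Friction and masses are not known exactly. Their poses are not given: they have to be found in the camera images.
- console: Fixed console: low grey box in a steel drip tray 460 x 640 mm (rim 18 mm), flat deck 352 x 522 mm, 80 mm above the bench. Origin: underside of the tray, centre; x away from the operator's side, y to the operator's left, z up. On the deck: capstan near left, large gauge far left of middle, two valves on the right half, 130 mm apart (which is which varies). All on the deck is under 78 mm high.
- capstan_hub (a point): Centre of the capstan on its upright axis, at mid-height of its arms, 55 mm over the deck. Hub 36 mm in diameter, 36 to 76 mm over the deck. Four level round arms 10 mm thick, 90 degrees apart, bare from 18 to 66 mm from the axis, each with a black ball 23 mm in diameter centred at 78 mm. Nothing stands under the arms beyond 32 mm from the axis. Turns with the capstan; x axis along the first arm.
- capstan_ball (a point): Centre of the ball at the end of the capstan's first arm, 78 mm from the axis; turns with the capstan.
- capstan (a joint): Angle of the capstan in rad, growing clockwise seen from above, 0 to 5.5. Clockwise raises the pressure: the needle turns clockwise by 0.8 rad for each rad of the capstan. It stays where it is left (dry friction 0.10 N m, about 2 N at 50 mm); must not be pressed with more than 30 N.
- gauge_centre (a point): Centre of the round gauge, at deck height. The gauge lies face up, let into the deck: rim 156 mm in diameter standing 14 mm over the deck, white dial, glass on top. The scale runs clockwise over 270 degrees from the operator's lower left.
- needle_tip (a point): Tip of the gauge's long thin black needle, 58 mm from the gauge's centre, 88 mm above the bench under the glass; moved only by the capstan.
- marker_tip (a point): Inner point of the black clip-on marker on the gauge's rim (14 mm wide), 61 mm from the gauge's centre; the needle must point at it. The point's x axis points radially outward, y is anticlockwise. The marker is always clockwise of the needle at the start, by 0.7 to 2.9 rad.
- iso_valve: The isolating valve as a whole (fixed to the deck): a steel ball valve with a thin steel tube at both ends, each bending down into the deck. Origin: on the deck under the stem; axes as the console's.
- vent_valve: The vent valve as a whole (fixed to the deck): the same ball valve with a tube on its near end only and a ribbed brass silencer 30 mm in diameter and 38 mm long on its far end. Origin: on the deck under the stem; axes as the console's.
- iso_lever (a joint): The isolating valve's lever. Starts open or nearly so (0 to 0.2). Rad: 0 = in line with the valve's tubes (open stop), 1.571 = square across them (shut stop); grows clockwise seen from above. Stays where it is left; dry friction 0.12 N m (about 2 N at 65 mm). Never press with more than 30 N.
- iso_lever_pivot (a point): On the isolating valve's upright stem, at mid-thickness of its lever (55 mm over the deck). The valve's body and fittings below the lever end 45 mm over the deck at the stem and 37 mm elsewhere.
- iso_lever_end (a point): Outer end of the isolating valve's lever, 95 mm from the pivot. The lever is a level bar with a black sleeve 16 mm wide and 11 mm thick from 28 to 95 mm from the pivot. In line (open) it points to the operator's side (console -x), square across (shut) it points to console +y.
- vent_lever (a joint): The vent valve's lever. Starts shut (1.50 to 1.571); opens anticlockwise, to 0. Rad: 0 = in line with the valve's tubes (open stop), 1.571 = square across them (shut stop); grows clockwise seen from above. Stays where it is left; dry friction 0.12 N m (about 2 N at 65 mm). Never press with more than 30 N.
- vent_lever_pivot (a point): On the vent valve's upright stem, at mid-thickness of its lever (55 mm over the deck). Same body as the isolating valve.
- vent_lever_end (a point): Outer end of the vent valve's lever, 95 mm from the pivot. Same lever as the isolating valve's, same directions.
- spare_gauge: Loose spare gauge lying on its back on the deck's near edge in front of and between the valves: 60 mm in diameter, 30 mm high, with a brass stem reaching 24 mm beyond the case to its own -x. Origin: centre of its underside. Leave alone.
- fitting: Loose brass hexagon fitting standing on the deck's near edge between capstan and valves: 28 mm across, 34 mm high. Origin: centre of its underside. Leave alone.
- spanner: Loose spanner 170 mm long lying in the tray along the console's near side. Leave alone.
- tape_reel: Loose white reel, 60 mm in diameter, 14 mm high, on the bench to the right. Leave alone.
- seal_jar: Loose white jar with a black cap, 60 mm in diameter, 60 mm high, on the bench to the right. Leave alone.
- big_gauge: Loose gauge lying on its back on the bench to the left, 100 mm in diameter, 30 mm high. Leave alone.
- screwdriver: Loose screwdriver on the bench to the left. Leave alone.

How it is judged:
On the way, in this order (a step that is already met when the one before it is completed fails the run):
1. the needle is brought up to the marker, with the isolating valve still open and the vent shut (y of needle_tip in the frame of marker_tip between -0.0065 and 0.0065 m and horizontal distance between needle_tip and marker_tip below 0.012 m and value of joint iso_lever below 0.6 rad and value of joint vent_lever above 1.3 rad), for 0.2 s.
2. the isolating valve is shut with the needle still on the marker and the vent still shut (y of needle_tip in the frame of marker_tip between -0.0065 and 0.0065 m and horizontal distance between needle_tip and marker_tip below 0.012 m and value of joint iso_lever above 1.42 rad and value of joint vent_lever above 1.3 rad), for 0.2 s.
3. the vent valve is opened fully, with the isolating valve shut (value of joint iso_lever above 1.42 rad and value of joint vent_lever below 0.17 rad), for 0.2 s.
At the end, for the whole second after the job is handed in: The needle points at the marker (needle tip within 6.5 mm, about 6 degrees, to either side), the isolating lever is within 8 degrees of its shut stop, the vent lever within 10 degrees of its open stop, all at rest (all of step 3 and y of needle_tip in the frame of marker_tip between -0.0065 and 0.0065 m and horizontal distance between needle_tip and marker_tip below 0.012 m and velocity of joint capstan between -0.05 and 0.05 rad/s and velocity of joint iso_lever between -0.05 and 0.05 rad/s and velocity of joint vent_lever between -0.05 and 0.05 rad/s); the robot touches nothing.
It fails at once if the needle is run more than 11 mm (11 degrees) past the marker (y of needle_tip in the frame of marker_tip below -0.011 m and horizontal distance between needle_tip and marker_tip below 0.04 m).
It fails at once if the vent is opened before the isolating valve is shut (value of joint vent_lever below 1.2 rad and value of joint iso_lever below 1.4 rad).
It fails at once if the fingers grip or press on the console, its capstan or a valve with more than 30 N (contact force between the fingers and console above 30 N or contact force between the fingers and iso_valve above 30 N or contact force between the fingers and vent_valve above 30 N).
It fails at once if a loose thing is lifted, carried or pushed more than 20 mm (distance of any of spare_gauge, fitting, spanner, tape_reel, seal_jar, big_gauge, screwdriver from where it was at the start of the episode above 0.02 m).
It also fails if it takes over 61 s, if anything falls off the work surface, if the arm or the gripper's body presses on something with over 40 N, if the wrist force passes 120 N, or if a joint passes its speed limit or range.

## Working session

There is one attempt and no reset: what is moved stays moved. The work goes in short steps, each a Python script; the robot and the scene stay as the last script left them, time stands still between calls to the robot, and variables do not carry over. Pictures are saved under pics/ and viewed, at most 10 in all, crops included, and the job is handed in when it is done.

```bash
ls; mkdir -p pics
python3 - <<'E'
from plant import robot
import cv2,numpy as np
for c in ("top","side"):
    p=robot.camera(c); cv2.imwrite(f"pics/{c}0.png",p["img"][:,:,::-1])
    print(c,p["vfov"],p["origin"],np.round(p["rotation"],3).tolist())
    for n in ["capstan_hub","capstan_ball","gauge_centre","needle_tip","marker_tip","iso_lever_pivot","iso_lever_end","vent_lever_pivot","vent_lever_end","console","spare_gauge","fitting"]:
        r=robot.tip_of(p,n)
        print(n,[(np.round(a["position"],3).tolist(),round(a["score"],2)) for a in r[:2]])
s=robot.sense();print(s["clock"],s["orientation"])
E
```

```text
pics
top 44.62212047830635 [0.18606784 0.01818843 1.88524854] [-2.109, 2.128, -0.212]
capstan_hub [([0.525, 0.121, 0.134], 0.6)]
capstan_ball [([0.557, 0.049, 0.137], 0.91), ([0.521, 0.121, 0.131], 0.58)]
gauge_centre [([0.667, 0.007, 0.081], 0.9)]
needle_tip [([0.591, -0.119, 0.133], 0.32)]
marker_tip []
iso_lever_pivot [([0.589, -0.12, 0.132], 0.63)]
iso_lever_end [([0.494, -0.112, 0.137], 0.69)]
vent_lever_pivot [([0.586, -0.248, 0.135], 0.62)]
vent_lever_end [([0.671, 0.007, 0.082], 0.66), ([0.584, -0.158, 0.137], 0.44)]
console [([0.45, -0.188, 0.078], 0.71), ([0.582, -0.041, 0.001], 0.6)]
spare_gauge [([0.451, -0.189, 0.082], 0.82), ([0.59, -0.503, -0.001], 0.27)]
fitting [([0.44, -0.028, 0.079], 0.48)]
side 43.513292503370344 [-0.10827898 -0.90935488  1.24286205] [-2.272, 0.721, -0.297]
capstan_hub [([0.529, 0.124, 0.136], 0.86), ([0.681, 0.07, 0.089], 0.48)]
capstan_ball [([0.557, 0.044, 0.138], 0.8)]
gauge_centre [([0.665, 0.009, 0.08], 0.67), ([0.43, 0.548, -0.001], 0.28)]
needle_tip [([0.681, 0.068, 0.09], 0.4)]
marker_tip [([0.722, -0.014, 0.094], 0.59), ([0.591, -0.119, 0.134], 0.59)]
iso_lever_pivot [([0.587, -0.117, 0.134], 0.72)]
iso_lever_end [([0.493, -0.115, 0.139], 0.68), ([0.666, 0.012, 0.08], 0.55)]
vent_lever_pivot [([0.584, -0.252, 0.136], 0.58), ([0.67, 0.012, 0.081], 0.5)]
vent_lever_end [([0.587, -0.156, 0.133], 0.53)]
console [([0.582, -0.046, -0.003], 0.88), ([0.441, -0.033, 0.083], 0.65)]
spare_gauge [([0.449, -0.188, 0.081], 0.95), ([0.381, -0.021, 0.002], 0.35)]
fitting [([0.443, -0.032, 0.083], 0.49)]
1.3 [-5.29676722e-01 -3.09656670e+00  8.88470675e-05]
```

```bash
cat > h.py <<'E'
from plant import robot
import cv2,numpy as np
from scipy.spatial.transform import Rotation as R
def cam(p):
    h=p["img"].shape[0]; f=h/2/np.tan(np.radians(p["vfov"])/2)
    K=np.array([[f,0,p["cx"]],[0,f,p["cy"]],[0,0,1]])
    r=np.array(p["rotation"]); M=R.from_rotvec(r).as_matrix() if r.ndim==1 else r
    return K,np.array(p["D"],float),M,np.array(p["origin"])
def project(p,X):
    K,D,M,o=cam(p); return cv2.projectPoints(np.asarray(X,float).reshape(-1,3),cv2.Rodrigues(M.T)[0],-M.T@o,K,D)[0][:,0]
def ortho(p,x0,x1,y0,y1,z,s=2000):
    "bird's view of plane z: up = +x, left = +y"
    xs=x1-np.arange(int((x1-x0)*s))/s; ys=y1-np.arange(int((y1-y0)*s))/s
    Y,X=np.meshgrid(ys,xs); uv=project(p,np.stack([X,Y,0*X+z],-1)).astype(np.float32).reshape(*X.shape,2)
    return cv2.remap(p["img"],uv[...,0],uv[...,1],cv2.INTER_CUBIC)
E
python3 - <<'E'
from h import *
a=[]
for c in ("top","side"):
    p=robot.camera(c); a.append(ortho(p,.57,.77,-.095,.105,.09,1950))
cv2.imwrite("pics/dial.png",np.hstack(a)[:,:,::-1])
im=cv2.imread("pics/top0.png");im2=cv2.imread("pics/side0.png")
cv2.imwrite("pics/both.png",np.hstack([im[80:360,100:500],im2[80:360,100:500]]))
E
```

```text
(no output)
```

View pics/dial.png

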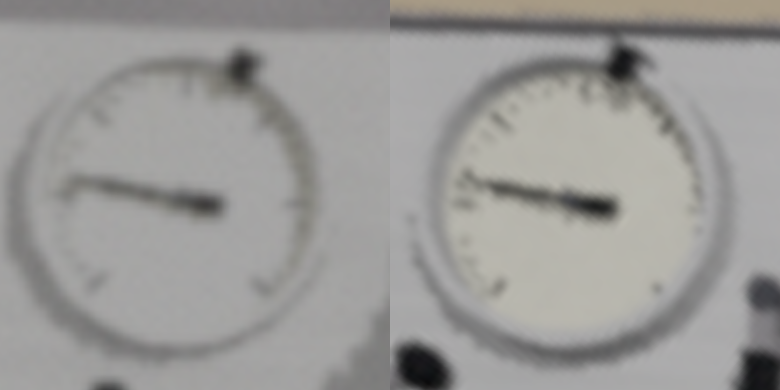

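View pics/both.png

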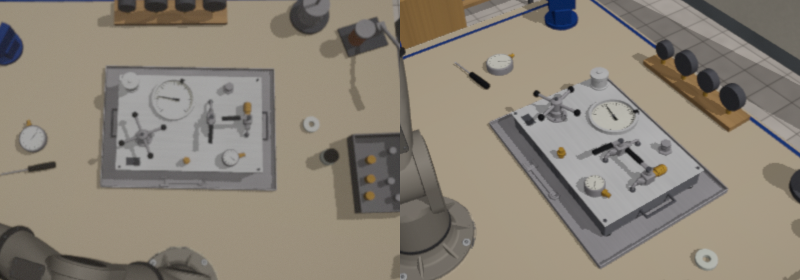

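```bash
cat >> h.py <<'E'
HUB=np.array([.527,.122])
def att(deg):
    "tool down, tool y at this world angle"
    a=np.radians(deg); y=np.array([np.cos(a),np.sin(a),0]); z=np.array([0,0,-1.]); x=np.cross(y,z)
    return R.from_matrix(np.stack([x,y,z],1)).as_rotvec()
def onarc(deg,z,r=.046):
    a=np.radians(deg); return [HUB[0]+r*np.cos(a),HUB[1]+r*np.sin(a),z]
def push(a0,a1,step=8,speed=.06):
    n=max(1,int(np.ceil(abs(a1-a0)/step)))
    for a in np.linspace(a0,a1,n+1)[1:]:
        if robot.movel(onarc(a,.125),att(a),speed,f_stop=15): print("STOP",a,robot.sense()["wrist_force"]); return
def needle(p,c=(.667,.009)):
    K=None; th=np.radians(np.arange(-140,140,.5)); rr=np.arange(.022,.055,.001)
    X=np.stack([c[0]+np.outer(np.cos(th),rr),c[1]+np.outer(np.sin(th),rr),np.full((len(th),len(rr)),.088)],-1)
    uv=project(p,X).astype(np.float32).reshape(len(th),len(rr),2)
    g=cv2.cvtColor(p["img"],cv2.COLOR_RGB2GRAY); v=cv2.remap(g,uv[...,0],uv[...,1],cv2.INTER_LINEAR).mean(1)
    v=cv2.GaussianBlur(v.reshape(-1,1),(1,9),0).ravel(); i=v.argmin(); return np.degrees(th[i]),v[i],np.median(v)
E
python3 - <<'E'
from h import *
print([needle(robot.camera(c)) for c in ("top","side")])
robot.command_gripper(0.0)
robot.move_to(onarc(150,.25),att(150)); print(robot.sense()["q"],robot.sense()["clock"])
print(robot.movel(onarc(150,.125),speed=.15,f_stop=8))
push(150,45)
s=robot.sense();print(s["clock"],s["wrist_force"],s["position"])
a=[]
for c in ("top","side"):
    p=robot.camera(c); print(c,needle(p)); a.append(ortho(p,.57,.77,-.095,.105,.09,1950))
    print([(n,[(np.round(q["position"],3).tolist(),round(q["score"],2)) for q in robot.tip_of(p,n)[:2]]) for n in ("needle_tip","marker_tip","gauge_centre","capstan_ball")])
cv2.imwrite("pics/dial2.png",np.hstack(a)[:,:,::-1])
E
```

```text
[(np.float64(78.5), np.float64(115.79367897727272), np.float64(164.19211647727272)), (np.float64(79.0), np.float64(106.0993134469697), np.float64(179.78722774621212))]
[-0.6315465   0.13171571  0.23649919  1.96296381 -0.03558314  1.05072578
  2.23900682] 4.3333
False
9.2833 [-0.34651557  0.26226572 -1.36304745] [0.55938757 0.15456599 0.12494666]
top (np.float64(16.0), np.float64(123.32682291666666), np.float64(169.51603929924244))
[('needle_tip', []), ('marker_tip', [([0.585, -0.503, 0.0], 0.7)]), ('gauge_centre', [([0.67, 0.01, 0.082], 0.69)]), ('capstan_ball', [([0.458, 0.093, 0.133], 0.6), ([0.427, 0.547, 0.0], 0.46)])]
side (np.float64(15.5), np.float64(118.36257102272725), np.float64(185.81563683712122))
[('needle_tip', [([0.43, 0.545, -0.001], 0.55), ([0.725, 0.019, 0.094], 0.36)]), ('marker_tip', [([0.722, -0.015, 0.094], 0.53), ([0.529, 0.122, 0.136], 0.4)]), ('gauge_centre', [([0.667, 0.01, 0.08], 0.93), ([0.59, -0.502, -0.004], 0.43)]), ('capstan_ball', [([0.427, 0.549, 0.0], 0.39)])]
```

View pics/dial2.png

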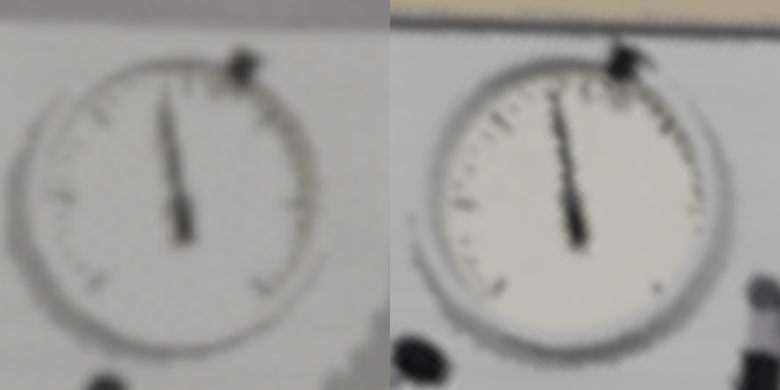

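```bash
sed -i 's/c=(.667,.009)/c=(.667,.0128)/' h.py
python3 - <<'E'
from h import *
print(needle(robot.camera("side")))
push(45,10)
s=robot.sense();print(s["clock"],s["wrist_force"],s["position"])
a=[]
for c in ("top","side"):
    p=robot.camera(c); print(c,needle(p)); a.append(ortho(p,.655,.755,-.06,.04,.09,3900))
    print([(n,[(np.round(q["position"],3).tolist(),round(q["score"],2)) for q in robot.tip_of(p,n)[:2]]) for n in ("needle_tip","marker_tip","gauge_centre")])
cv2.imwrite("pics/dial3.png",np.hstack(a)[:,:,::-1])
E
```

```text
(np.float64(10.0), np.float64(116.9520596590909), np.float64(185.69667376893938))
11.2083 [ 0.84243092  0.71692091 -0.04047964] [0.57217415 0.13001644 0.12491954]
top (np.float64(-17.0), np.float64(126.06463068181817), np.float64(170.78373579545453))
[('needle_tip', []), ('marker_tip', [([0.586, -0.247, 0.134], 0.5)]), ('gauge_centre', [([0.667, 0.011, 0.084], 0.74), ([0.587, -0.503, -0.003], 0.35)])]
side (np.float64(-18.0), np.float64(122.18619791666667), np.float64(185.5485321969697))
[('needle_tip', []), ('marker_tip', [([0.724, -0.017, 0.094], 0.56)]), ('gauge_centre', [([0.664, 0.012, 0.079], 0.76)])]
```

View pics/dial3.png

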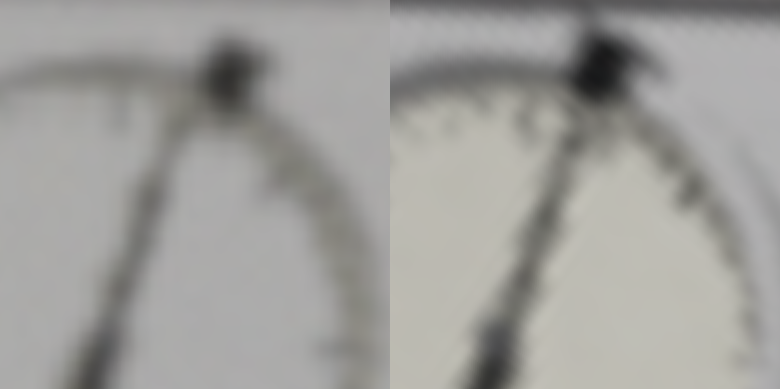

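Run:
```python
from h import *
push(10,1.5,step=4.3)
s=robot.sense();print(s["clock"],s["wrist_force"],s["position"])
a=[]
for c in ("top","side"):
    p=robot.camera(c); print(c,needle(p)); a.append(ortho(p,.655,.755,-.06,.04,.088 if c=="x" else .092,3900))
    print([(n,[(np.round(q["position"],3).tolist(),round(q["score"],2)) for q in robot.tip_of(p,n)[:2]]) for n in ("needle_tip","marker_tip","iso_lever_end","iso_lever_pivot")])
cv2.imwrite("pics/dial4.png",np.hstack(a)[:,:,::-1])
```

```text
12.1083 [ 0.91285088  0.85787119 -0.64815698] [0.57293837 0.12323627 0.12494299]
top (np.float64(-24.000000000000004), np.float64(125.13068181818183), np.float64(170.96537642045456))
[('needle_tip', [([0.586, -0.115, 0.082], 0.65), ([0.722, -0.016, 0.091], 0.62)]), ('marker_tip', [([0.584, -0.156, 0.134], 0.55)]), ('iso_lever_end', [([0.493, -0.113, 0.136], 0.54), ([0.587, -0.247, 0.132], 0.29)]), ('iso_lever_pivot', [([0.589, -0.123, 0.133], 0.44)])]
side (np.float64(-24.000000000000004), np.float64(121.97679924242424), np.float64(185.1872040719697))
[('needle_tip', []), ('marker_tip', [([0.721, -0.012, 0.092], 0.52)]), ('iso_lever_end', [([0.493, -0.114, 0.139], 0.47)]), ('iso_lever_pivot', [([0.592, -0.121, 0.131], 0.51), ([0.442, -0.03, 0.084], 0.49)])]
```

View pics/dial4.png

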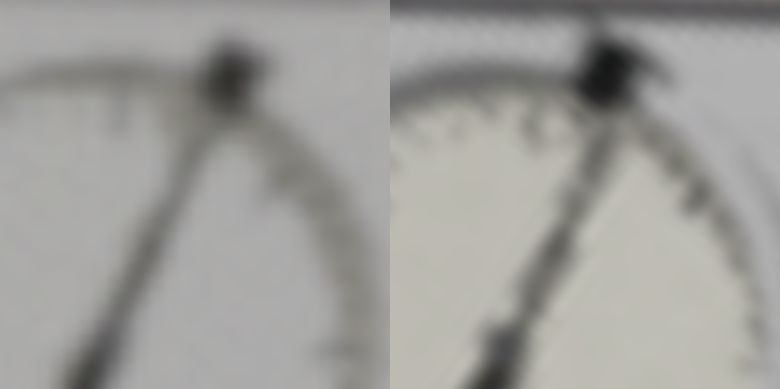

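```bash
cat >> h.py <<'E'
def lever(c,a0,a1,extra=12,z=.125,r=.065):
    P=lambda a,zz:[c[0]+r*np.cos(np.radians(a)),c[1]+r*np.sin(np.radians(a)),zz]
    robot.move_to(P(a0,.23),att(a0-180))
    if robot.movel(P(a0,z),speed=.12,f_stop=8): print("touch down"); return
    n=int(np.ceil(abs(a1-a0)/7)); d=np.sign(a1-a0); a=a0
    W=[(x,.05) for x in np.linspace(a0,a1,n+1)[1:]]+[(a1+d*k,.015) for k in range(2,extra+1,2)]
    for x,v in W:
        if robot.movel(P(x,z),att(x-180),v,f_stop=8): print("stop at",x,robot.sense()["wrist_force"]); break
    a=x-6*d
    robot.movel(P(a,z),att(a-180),.05)
    robot.movel(P(a,.23),speed=.15)
    print(robot.sense()["clock"])
E
python3 - <<'E'
from h import *
robot.movel(onarc(10,.125),att(10),.06); robot.movel(onarc(10,.24),speed=.15)
a=[needle(robot.camera(c))[0] for c in("top","side")];print(a,robot.sense()["clock"])
lever((.589,-.120),205,108)
p=robot.camera("side");print(needle(p))
a=[p["img"]]
p=robot.camera("top");a.append(p["img"])
print([(n,[(np.round(q["position"],3).tolist(),round(q["score"],2)) for q in robot.tip_of(p,n)[:2]]) for n in ("vent_lever_pivot","vent_lever_end","iso_lever_end")])
cv2.imwrite("pics/iso.png",np.hstack([i[100:380,130:530] for i in a])[:,:,::-1])
E
```

```text
[np.float64(-24.000000000000004), np.float64(-24.000000000000004)] 13.925
stop at 104 [-2.75995978  0.11585355  1.57544461]
21.9833
(np.float64(-24.000000000000004), np.float64(123.74337121212122), np.float64(186.8963068181818))
[('vent_lever_pivot', [([0.589, -0.25, 0.134], 0.43)]), ('vent_lever_end', [([0.587, -0.112, 0.082], 0.67), ([0.583, -0.158, 0.138], 0.64)]), ('iso_lever_end', [])]
```

View pics/iso.png

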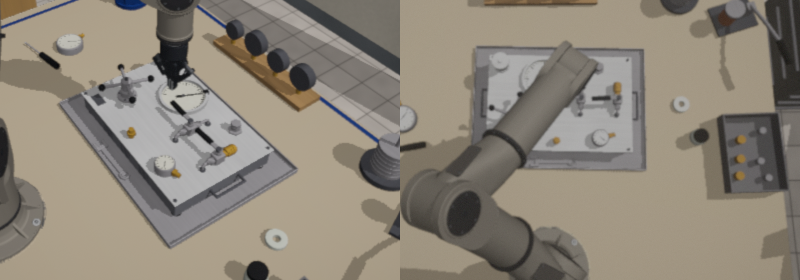

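Run:
```python
from h import *
robot.move_to([.616,-.193,.25],att(-118))
a=[]
for c in ("side","top"):
    p=robot.camera(c)
    print([(n,[(np.round(q["position"],3).tolist(),round(q["score"],2)) for q in robot.tip_of(p,n)[:2]]) for n in ("iso_lever_end","iso_lever_pivot","vent_lever_end")])
    a.append(ortho(p,.5,.7,-.28,0,.14,1420))
cv2.imwrite("pics/iso2.png",np.hstack(a)[:,:,::-1])
```

```text
[('iso_lever_end', [([0.59, -0.024, 0.14], 0.66)]), ('iso_lever_pivot', [([0.588, -0.118, 0.132], 0.56)]), ('vent_lever_end', [([0.588, -0.157, 0.131], 0.72)])]
[('iso_lever_end', [([0.587, -0.115, 0.082], 0.44)]), ('iso_lever_pivot', [([0.587, -0.503, -0.001], 0.7), ([0.46, -0.555, -0.001], 0.51)]), ('vent_lever_end', [([0.584, -0.157, 0.138], 0.54)])]
```

View pics/iso2.png

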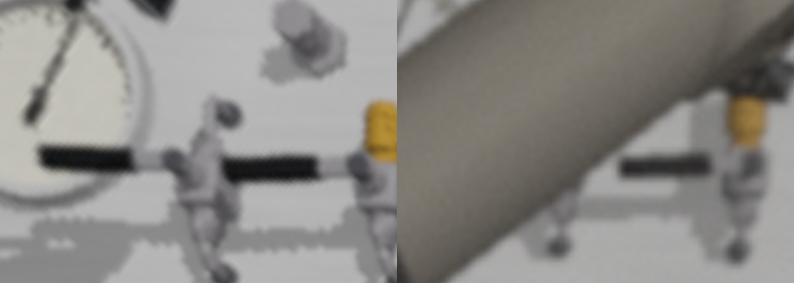

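Run:
```python
from h import *
lever((.586,-.250),61,160)
robot.movel([.45,-.25,.28],speed=.15) if False else robot.move_to([.42,-.33,.3],att(-18))
a=[]
for c in ("side","top"):
    p=robot.camera(c); print(needle(p))
    print([(n,[(np.round(q["position"],3).tolist(),round(q["score"],2)) for q in robot.tip_of(p,n)[:2]]) for n in ("iso_lever_end","vent_lever_end","vent_lever_pivot","marker_tip","spare_gauge","fitting")])
    a.append(ortho(p,.43,.77,-.3,.09,.13,1025))
print(robot.sense()["clock"])
cv2.imwrite("pics/end.png",np.hstack(a)[:,:,::-1])
```

```text
stop at 162 [1.40976096 2.6184434  0.87928443]
30.3833
(np.float64(-140.0), np.float64(45.90435606060606), np.float64(84.45857007575758))
[('iso_lever_end', [([0.589, -0.024, 0.137], 0.36), ([0.583, -0.251, 0.135], 0.32)]), ('vent_lever_end', [([0.494, -0.253, 0.133], 0.59), ([0.453, -0.185, 0.082], 0.48)]), ('vent_lever_pivot', [([0.581, -0.252, 0.138], 0.63)]), ('marker_tip', []), ('spare_gauge', [([0.452, -0.189, 0.077], 0.83), ([0.377, -0.02, 0.001], 0.32)]), ('fitting', [([0.378, -0.02, -0.002], 0.57), ([0.442, -0.032, 0.081], 0.43)])]
(np.float64(-24.000000000000004), np.float64(123.76775568181817), np.float64(169.1020359848485))
[('iso_lever_end', [([0.593, -0.024, 0.136], 0.44)]), ('vent_lever_end', [([0.493, -0.249, 0.139], 0.47), ([0.588, -0.118, 0.081], 0.46)]), ('vent_lever_pivot', [([0.587, -0.246, 0.134], 0.64)]), ('marker_tip', []), ('spare_gauge', [([0.45, -0.189, 0.08], 0.64)]), ('fitting', [([0.442, -0.026, 0.079], 0.4)])]
31.7833
```

View pics/end.png

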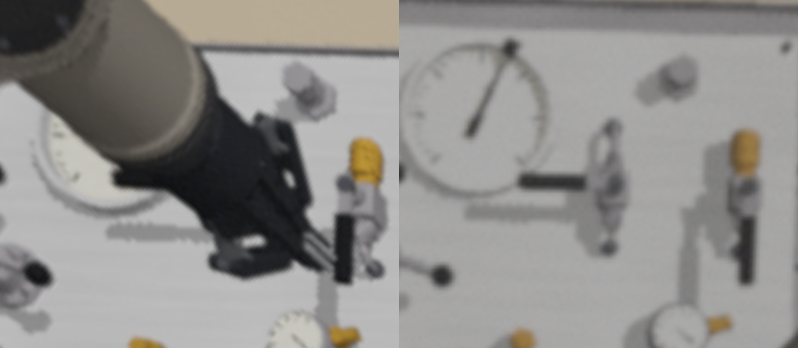

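```bash
python3 -c "
from plant import robot
print(robot.finish_job())"
```

```text
the job is handed in; nothing more can be done
None
```

The job is handed in: in the last pictures the needle is on the marker, the isolating valve is shut, the vent valve is fully open and the spare gauge and fitting are in place; the other loose things were not re-measured, and no verdict came back.

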